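Ready the one-cup coffee maker

ROBOT

A 6-joint arm with a two-finger parallel gripper is mounted at the origin on a cart in front of the work surface, level with it; the furniture and walls round the work are solid. World frame = base frame: x ahead of the robot, y to its left, z up, the work surface at z = 0. Lengths are in m, angles in rad, forces in N, time in s.
With the tool pointing down it reaches from about 0.25 to 0.725 m from the base axis. Payload 9.7 kg.
Tool frame: the origin (TCP) lies midway between the tips of the shut fingers; the grasp point (between the pads) lies 19 mm behind it; z points along the fingers, y is the line along which they close (so a half turn about z gives the same grasp; the last joint's range is limited). The gripper opens to 85 mm and grips with 20 to 120 N. Pads are 22 mm wide; open, the fingers measure 114 mm over their backs; the gripper's body (76 mm by 85 mm) begins 54 mm behind the grasp point. The pads swing forward as they close: fully open they stand 13 mm farther back than shut.
Start: joints at [-1.198, 0.087, 0.176, 1.66, 0, 1.571], TCP at [0.2, -0.512, 0.231] pointing down, gripper open.
Joint ranges: [-3.13, 3.13], [-0.85, 1.81], [-1.15, 1.24], [-2.2, 2.28], [-1.44, 1.52], [-3.14, 3.14]. Speed limits (rad/s): [2.22, 2.22, 2.57, 3.14, 3.14, 3.14].

INTERFACE

Orientations are given as a rotation vector (axis times angle).
In Python, from rig import bot gives the robot as it stands.
- The arm moves only by the tool arm_command, never from a script. Its argument "targets" is one flat list of numbers, 7 for each row, row after row: the closure, from -1 (fully open) to 1 (shut), then the shift along the tool's x, y, z in m, then the turn, a rotation vector about the tool's x, y, z in rad. In form: [gripper, x, y, z, ax, ay, az, gripper, x, y, z, ax, ay, az, ...]. A call has 1 to 20 rows; each row shifts and turns the commanded pose from where the row before left it, along the tool's axes as they then stand; what a row does not reach is not made up. A row lasts 1/12 s, in which the tool goes at most 41.7 mm and 7.16 degrees, less where a joint would pass 70% of its speed; a pose out of reach is approached as far as the arm can. A call with a gripper value outside its range is refused whole. The fingers move at their own pace and stop on an object; the grip force is fixed at half the most. Time passes only in rows, so rows that do not move let the fingers close. It gives the time, the measured TCP pose, the force, the opening and the grip force at its end, in the units of the state.
- bot.get_state(): the state, without advancing time (a new reading comes with each control period).
- bot.camera(name): name is "scene" or "side" or "wrist"; returns the picture (384x512x3 uint8, red, green, blue); there is no depth.
- bot.calibration(name): a dict with "camera_matrix" (3x3 intrinsics, pixels), "k1" (the pictures are not rectified: a ray, as slopes to the right and down, at radius r is drawn at 1 + k1 r^2 times it, then the intrinsics apply), "eye" and "orientation" of the camera in the world. Camera axes: x right, y up, looking along -z (the intrinsics and any distortion apply to the point x, -y, -z); pixel columns grow to the right and rows downward; lengths in m; the calibration is good to about 2 mm. A picture is of the moment at which its call begins: read the wrist's pose just before it. calibration takes no time and is no camera call; for the wrist camera it gives the pose at the moment of the call.
- bot.job_done(): hands the job in; it is judged then, once.
The state is a dict: "t": time; "joint_positions": joint angles; "dq": joint speeds; "joint_efforts": joint torques, N m; "position": TCP position; "tcp_rot": TCP orientation; "wrist_force": force on the tool from outside, world axes, zero at the start; "moment": the same for the moment, N m; "opening": opening from 0.0 (shut) to 1.0 (fully open); "finger_force": force on a finger pad.
Only numpy, scipy, OpenCV 4.12 (cv2) and the standard library are available. Lean on these libraries where they do the work, as an engineer would, in place of code of your own. Each camera call takes 0.05 s, during which the arm holds its last target. There are 200 camera calls.

TASK

Stand the plain white porcelain cup upright on the middle of the coffee maker's steel drip tray, under the spout, and let go of it. Then roll the coffee maker's ribbed thumbwheel with a fingertip until the red pointer on its front stands right above the green marker clip. Do not tip the cup over, and leave the other things on the worktop where they are.

Things in the scene. Friction and masses are not known exactly. Their poses are not given: they have to be found in the camera images.
- coffee_maker: White and black one-cup coffee maker, fixed, 195 deep (x) x 250 wide (y) x 290 mm high. Origin: on its underside, 110 mm behind its front; x points to its back, y to its left, z up; its front faces the robot. Base 30 mm high, column behind x = 40 mm; drip tray at the left, at the right (y < -12 mm) the thumbwheel console, to x = -99 mm and 104 mm high; both under the head
- head_edge (a point): Lower front edge of the overhanging head, at its middle: 65 mm in front of the origin, 205 mm above the worktop; the head is 250 mm wide and rises to 285 mm. Because of it, cup and wheel are reached from the front with the tool tilted 20 to 40 degrees from vertical, fingers pointing down and to the machine's back
- tray_center (a point): Centre of the upper face of the steel drip tray (120 x 112 mm, 36 mm above the worktop); axes as the coffee maker's. The black spout hangs above it, its underside 178 mm above the worktop
- wheel_axle (a point): Middle of the thumbwheel's axle at rest, 62 mm above the worktop; fixed to the coffee maker, axes as its own; the axle runs along y. The wheel is a rubber drum with orange ribs, radius 42 mm, 37 mm wide, between two round black cheeks of radius 36 mm about the same axle; it stands only 6 mm proud of them, so it cannot be pinched
- wheel_rim (a point): Point of the wheel's rim where a fingertip works it: upper front, 35 degrees forward of the top (42 mm from the axle). Pressed here towards the axle the sprung wheel gives up to 5 mm, with about 1.5 N at first and 5 N at the stop; 2 to 4 mm of press drives it by friction. Straight strokes along the rim of 35 to 40 mm work well; it stays where left
- thumbwheel (a joint): Angle of the thumbwheel, rad, 0 to 4, starts between 0 and 0.7; grows when the upper front of its rim is drawn towards the robot and downwards. Each rad moves the pointer 25 mm to the machine's left
- pointer_tip (a point): Lower tip of the red pointer (4 mm wide, 26 mm high) in the dark scale slot on the front of the head, 240 mm above the worktop; slides along the machine's y, to its left (+y) as the wheel angle grows: its y in the coffee maker's frame is -50 mm + 25 mm x wheel angle. Only the wheel moves it; it dips a little while the wheel is pressed
- marker: Green marker clip, 12 mm wide and 18 mm high, on the front of the head just below the pointer's slot; fixed (its place along the scale differs each time, always to the left of the pointer at the start). Origin at its centre; axes as the coffee maker's
- cup_a: Plain white porcelain cup, open at the top, 0.21 kg, 77 mm high, rim diameter 92 mm, with one handle. Origin on its underside; z up; the handle points along its -y and faces roughly towards the robot
- cup_center (a point): Centre of the cup's underside (15 mm along the cup's +y from its origin)
- cup_handle (a point): Middle of the cup's handle, 62 mm from the cup's centre and 50 mm above its underside; the handle is an upright plate 8 mm thick, 26 to 61 mm from the origin along the cup's -y (41 to 76 mm from the cup's centre) and 25 to 73 mm above the underside; it can be pinched across its thickness (the cup's x)
- mug_1: Bystander: white mug with a leaf pattern, 91 mm high, with a handle; origin on its underside; it may stand left or right (it and the cup swap places)
- mill_2: Bystander: small salt shaker, 44 mm across, 90 mm high, to the right of the coffee maker; origin under its centre
- spice_jar_1: Bystander: spice jar with a black cap, 41 mm across, 105 mm high, to the left of the coffee maker; origin under its centre
- spoon_1: Bystander: steel spoon lying on the worktop between robot and coffee maker, 191 x 38 x 13 mm; origin under its centre
Not all that is in view belongs to the job. Leave any yellow look-alike of the cup_a alone.

How it is judged:
By the outcome, as a careful person would: the job done as asked, in the order asked, and still so for the second after the job is handed in, with the robot touching nothing.
It also fails if it takes over 64 s, if anything falls off the work surface, if the arm or the gripper's body presses on something with over 40 N, if the wrist force passes 120 N, or if a joint passes its speed limit or range.

## Working session

There is one attempt and no reset: what is moved stays moved. The work goes in short steps, Python scripts to look and compute and a tool call to move; the robot and the scene stay as the last step left them, time stands still between calls to the robot, and variables do not carry over. Pictures are saved under pics/ and viewed, at most 10 in all, crops included, and the job is handed in when it is done.

Besides the shell and the picture viewer there is one more tool, called after "Request:" as name(argument=value, ...) on one line, values as JSON. arm_command: Moves the arm, as the interface text tells. Its arguments: {"type":"object","properties":{"targets":{"type":"array","items":{"type":"number"}}},"required":["targets"]}

```bash
mkdir -p pics; python3 - <<'E'
from rig import bot
import cv2,numpy as np
np.set_printoptions(precision=4,suppress=True)
s=bot.get_state();print(s)
for n in("scene","side","wrist"):
    c=bot.calibration(n);print(n,c)
    if n!="wrist": cv2.imwrite(f"pics/{n}0.png",cv2.resize(bot.camera(n)[:,:,::-1],(800,600),interpolation=cv2.INTER_CUBIC))
E
```

```text
{'t': 0.0, 'joint_positions': array([-1.198 ,  0.0875,  0.1751,  1.6598,  0.    ,  1.5708]), 'dq': array([ 0.001 , -0.0011,  0.0001, -0.0018,  0.0006,  0.0007]), 'joint_efforts': array([ -0.0004, -52.0393,  46.4797,   0.0166,   0.    ,   0.    ]), 'position': array([ 0.2002, -0.512 ,  0.2306]), 'tcp_rot': array([-3.0859, -0.582 ,  0.0003]), 'wrist_force': array([ 0.1971, -0.5563,  0.26  ]), 'moment': array([-0.0268, -0.0445,  0.0279]), 'finger_force': 0.0, 'opening': 1.002090018394635}
scene {'camera_matrix': array([[369.3583,   0.    , 255.8405],
       [  0.    , 369.3583, 187.85  ],
       [  0.    ,   0.    ,   1.    ]]), 'k1': -0.011302171449014591, 'eye': array([-0.0947,  0.3697,  0.8864]), 'orientation': array([ 0.4292, -0.7996, -1.9835])}
side {'camera_matrix': array([[452.3961,   0.    , 259.2594],
       [  0.    , 452.3961, 189.8783],
       [  0.    ,   0.    ,   1.    ]]), 'k1': -0.18452121453040093, 'eye': array([ 0.1476, -1.0467,  0.8063]), 'orientation': array([ 1.0279, -0.1724, -0.2709])}
wrist {'camera_matrix': array([[299.6179,   0.    , 258.9862],
       [  0.    , 299.6179, 186.575 ],
       [  0.    ,   0.    ,   1.    ]]), 'k1': -0.016045256547179594, 'eye': array([ 0.2662, -0.4866,  0.3732]), 'orientation': array([-0.2496,  0.1719, -1.1892])}
```

View pics/scene0.png

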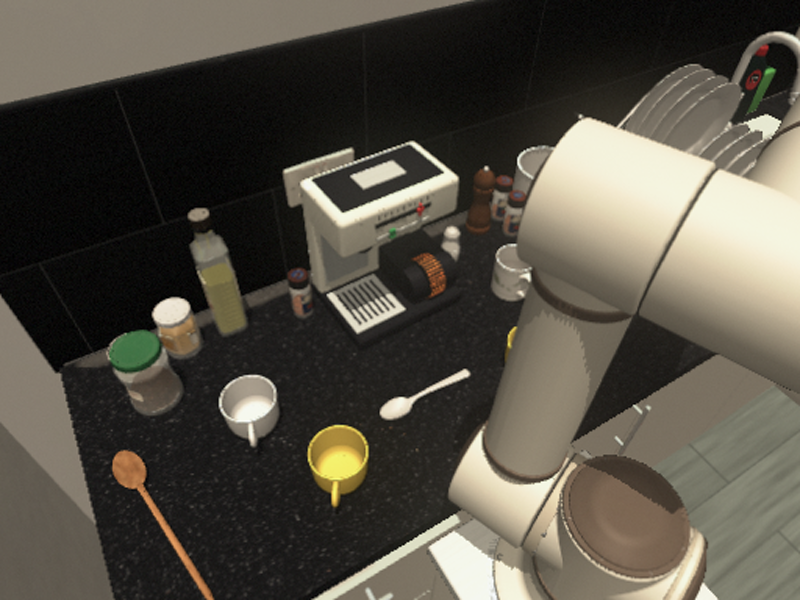

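View pics/side0.png

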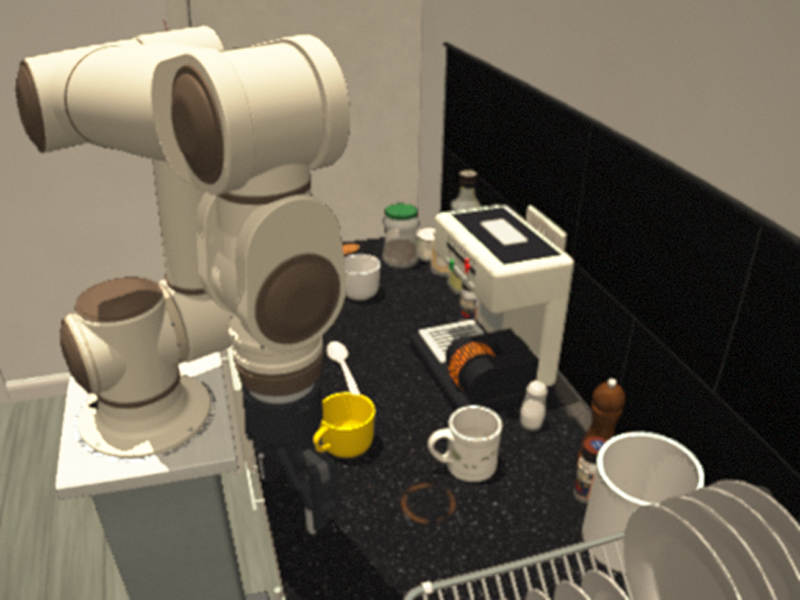

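The scene view shows the white cup at about (250,405) in the enlarged picture, with its handle at (253,435). The coffee maker is around (385,240), the pointer at (421,209) and the marker at (392,232). The side view also shows two yellow cups' area and the mug at the right. Next I'll enlarge the regions that matter.

```bash
cat > h.py <<'E'
from rig import bot
import cv2,numpy as np
from scipy.spatial.transform import Rotation as R
np.set_printoptions(precision=4,suppress=True)
def proj(c,P):
    P=np.atleast_2d(P); q=R.from_rotvec(c["orientation"]).inv().apply(P-c["eye"])
    s=np.c_[q[:,0]/-q[:,2],-q[:,1]/-q[:,2]]; s=s*(1+c["k1"]*(s**2).sum(1,keepdims=True))
    K=c["camera_matrix"]; return s*[K[0,0],K[1,1]]+K[:2,2]
def ray(c,uv):
    K=c["camera_matrix"]; d=(np.atleast_2d(uv).astype(float)-K[:2,2])/[K[0,0],K[1,1]]; s=d.copy()
    for _ in range(20): s=d/(1+c["k1"]*(s**2).sum(1,keepdims=True))
    return R.from_rotvec(c["orientation"]).apply(np.c_[s[:,0],-s[:,1],-np.ones(len(s))])
def onz(c,uv,z):
    d=ray(c,uv); return c["eye"]+d*((np.atleast_1d(z)-c["eye"][2])/d[:,2])[:,None]
def crop(im,x0,y0,x1,y1,k,fn):
    o=cv2.resize(im[y0:y1,x0:x1,::-1],None,fx=k,fy=k,interpolation=cv2.INTER_CUBIC); 
    for x in range((x0//10+1)*10,x1,10): cv2.line(o,((x-x0)*k,0),((x-x0)*k,6 if x%50 else 14),(0,255,255),1)
    for y in range((y0//10+1)*10,y1,10): cv2.line(o,(0,(y-y0)*k),(6 if y%50 else 14,(y-y0)*k),(0,255,255),1)
    cv2.imwrite(fn,o)
E
python3 - <<'E'
from h import *
im=bot.camera("scene"); s2=bot.camera("side")
np.save("scene.npy",im)
crop(im,190,85,305,221,4,"pics/a.png")
a=cv2.imread("pics/a.png")
crop(im,130,230,210,300,4,"pics/b.png"); b=cv2.imread("pics/b.png")
crop(s2,260,120,340,184,4,"pics/c.png"); c=cv2.imread("pics/c.png")
o=np.zeros((560,800,3),np.uint8); o[:544,:460]=a; o[:280,470:790]=b; o[290:546,470:790]=c
cv2.imwrite("pics/comp.png",o)
E
```

```text
(no output)
```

View pics/comp.png

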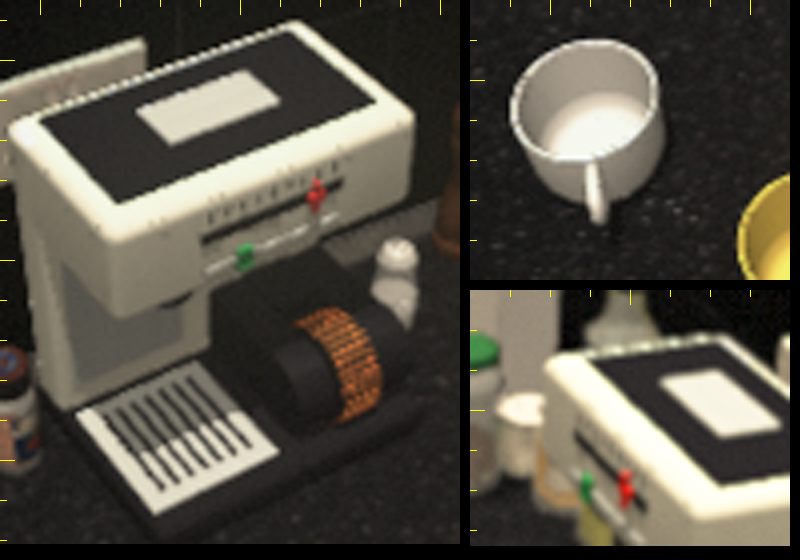

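The crops show these points, in crop pixels:
- **Tray corners:** (76,413), (155,515), (279,452) and (195,362).
- **Pointer and marker:** the pointer tip is at about (316,212) and the marker at (246,257).
- **Cup:** the rim ellipse spans (511..658, 41..160) and the handle runs from (590,162) to (599,222).

Next I'll fit the poses.

```bash
cat > fit.py <<'E'
from h import *
from scipy.optimize import least_squares
c=bot.calibration("scene")
t=np.array([[76,413],[155,515],[279,452],[195,362]])/4+[190,85]
W=onz(c,t,[.036]*4)
loc=np.array([[.06,.056],[-.06,.056],[-.06,-.056],[.06,-.056]])
def rect(p): 
    r=np.array([[np.cos(p[2]),-np.sin(p[2])],[np.sin(p[2]),np.cos(p[2])]]); return loc@r.T+p[:2]
s=least_squares(lambda p:(rect(p)-W[:,:2]).ravel(),[W[:,0].mean(),W[:,1].mean(),-.3])
print("tray",s.x,np.degrees(s.x[2]),"res",s.fun)
b=np.array([[511,108],[592,41],[658,92],[577,160],[525,65],[645,140],[640,55],[530,142]])-[470,0]; b=b/4+[130,230]
P=onz(c,b,.077)[:,:2]
f=least_squares(lambda p:np.hypot(*(P-p).T)-.046,P.mean(0)); print("cup",f.x,f.fun)
h=(np.array([[590,165],[594,185],[598,205]])-[470,0])/4+[130,230]
print("handle@.073",onz(c,h,.073))
# bottom check & overlays
yaw=s.x[2]; ex=np.array([np.cos(yaw),np.sin(yaw)]); ey=np.array([-ex[1],ex[0]])
q=lambda uv:np.array([[(uv[0])/4+190,uv[1]/4+85]])
for n,uv,z in(("pointer",(316,212),.240),("marker",(246,257),.222),("wheelL top",(318,310),.104),("wheelTopish",(330,312),.104)):
    w=onz(c,q(uv),z)[0]; d=w[:2]-s.x[:2]; print(n,w,"rel tray local",d@ex,d@ey)
E
python3 fit.py
```

```text
tray [0.5986 0.0163 0.0538] 3.082287527065761 res [-0.0016  0.0012  0.0011  0.0001 -0.0006  0.0004  0.0011 -0.0016]
cup [0.4739 0.3014] [ 0.0009 -0.0011 -0.0005 -0.0013  0.0048  0.0057 -0.0011 -0.0025]
handle@.073 [[0.4296 0.3163 0.073 ]
 [0.4151 0.3192 0.073 ]
 [0.401  0.322  0.073 ]]
pointer [ 0.5663 -0.0813  0.24  ] rel tray local -0.037504726582869144 -0.09572482358867215
marker [ 0.5673 -0.0261  0.222 ] rel tray local -0.03359732447936152 -0.040667606307750015
wheelL top [ 0.6029 -0.1134  0.104 ] rel tray local -0.002729223551605496 -0.12972333212182005
wheelTopish [ 0.5963 -0.1203  0.104 ] rel tray local -0.009650900965104604 -0.1362639851467702
```

```bash
cat > ov.py <<'E'
from h import *
def machine(org,yaw,ty,tx=-.04):
    r=R.from_euler('z',yaw)
    L=[]
    box=lambda x0,x1,y0,y1,z0,z1:[[(x0,y0,z0),(x0,y1,z0),(x0,y1,z1),(x0,y0,z1),(x0,y0,z0)],[(x0,y0,z1),(x1,y0,z1),(x1,y1,z1),(x0,y1,z1)]]
    L+=[*box(-.065,.085,-.125,.125,.205,.285),*box(-.11,.085,-.125,.125,0,.03)]
    L.append([(tx+a,ty+b,.036) for a,b in((.06,.056),(-.06,.056),(-.06,-.056),(.06,-.056),(.06,.056))])
    return [r.apply(np.array(l))+[*org,0] for l in L]
def cup(cx,cy,a):
    t=np.linspace(0,2*np.pi,60); L=[np.c_[cx+.046*np.cos(t),cy+.046*np.sin(t),0*t+.077]]
    u=np.array([np.cos(a),np.sin(a)]); n=np.array([-u[1],u[0]])
    for s in(.004,-.004): L.append(np.array([[*(np.array([cx,cy])+u*d+n*s),z] for d,z in((.041,.073),(.076,.073),(.076,.025))]))
    return L
def draw(im,c,lines,x0,y0,x1,y1,k,col=(255,0,255)):
    o=cv2.resize(im[y0:y1,x0:x1,::-1],None,fx=k,fy=k,interpolation=cv2.INTER_CUBIC)
    for l in lines:
        p=(proj(c,l)+.5-[x0,y0])*k-.5; cv2.polylines(o,[np.round(p).astype(int)],False,col,1)
    return o
E
cat > t.py <<'E'
from ov import *
c=bot.calibration("scene"); c2=bot.calibration("side"); im=np.load("scene.npy"); s2=bot.camera("side"); np.save("side.npy",s2)
yaw=.0538; ty=.057; T=np.array([.5986,.0163]); org=T-R.from_euler('z',yaw).apply([-.04,ty,0])[:2]; print(org)
M=machine(org,yaw,ty); C=cup(.4739,.3014,np.radians(163))
o=np.zeros((560,800,3),np.uint8)
o[:544,:460]=draw(im,c,M,190,85,305,221,4)
o[:280,470:790]=draw(im,c,C,130,230,210,300,4)
o[290:560,470:795]=draw(s2,c2,M+C,210,120,375,255,2)[:270,:325]
cv2.imwrite("pics/ov1.png",o)
E
python3 t.py
```

```text
[ 0.6416 -0.0385]
```

View pics/ov1.png

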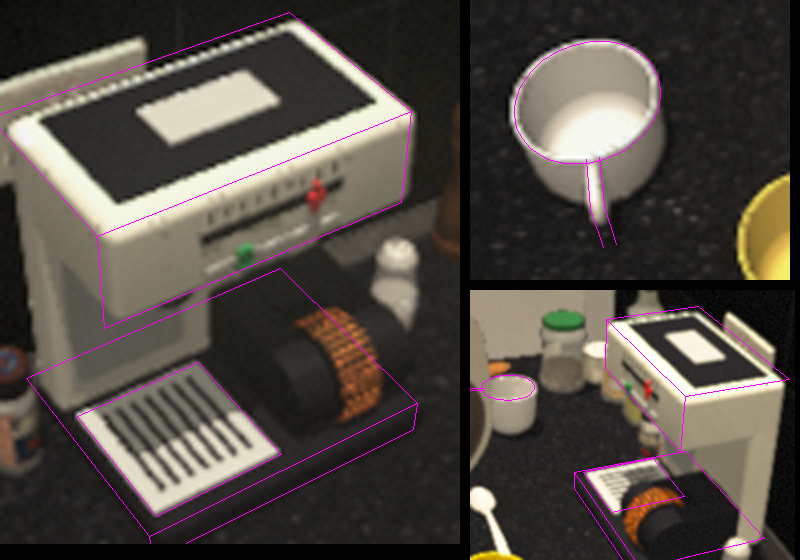

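The overlay fits the tray and cup well. The head is about 1 to 2 mm off, and the handle should point at about 167°. Next I'll work out the move.

```bash
cat > plan.py <<'E'
from h import *
YAW=.0538; T=np.array([.5986,.0163,.036]); RM=R.from_euler('z',YAW)
ORG=T-RM.apply([-.04,.058,.036])
def mw(p): return RM.apply(p)+ORG
def tool(yaw,tilt,flip=0):
    # z: down and ahead along yaw; y horizontal
    z=np.array([np.sin(tilt)*np.cos(yaw),np.sin(tilt)*np.sin(yaw),-np.cos(tilt)])
    y=np.array([-np.sin(yaw),np.cos(yaw),0])*(-1 if flip else 1)
    return R.from_matrix(np.c_[np.cross(y,z),y,z])
def cur(): s=bot.get_state(); return s,s["position"],R.from_rotvec(s["tcp_rot"])
def delta(p,r,P,Q):
    return r.inv().apply(np.array(P)-p),(r.inv()*Q).as_rotvec()
E
python3 - <<'E'
from plan import *
s,p,r=cur(); print(r.as_matrix())
c=bot.calibration("scene"); im=np.load("scene.npy")
k=1.5625
for n,u,z in(("ycup",(338,440),.077),("ycup low",(335,505),.03),("spoon bowl",(396,408),.005),("spoon end",(467,374),.005),("jar",(297,272),.105),("mug",(512,255),.091)): print(n,onz(c,[np.array(u)/k],z))
ex,ey=RM.apply([1,0,0]),RM.apply([0,1,0])
for n,u in(("ptr",(316,212)),("ptr top",(318,182)),("mark",(246,257))):
    d=ray(c,[np.array(u)/4+[190,85]])[0]; o=c["eye"]-ORG
    t=(-.067-o@ex)/(d@ex); q=o+d*t; print(n,"y",q@ey,"z",q[2])
for f in(0,1):
  Q=tool(-.23,.5,f); print("turn",f,delta(p,r,p,Q)[1])
print("axle",mw([-.057,-.068,.062]))
E
```

```text
[[ 0.9313  0.3642 -0.0002]
 [ 0.3642 -0.9313  0.0006]
 [ 0.     -0.0006 -1.    ]]
ycup [[0.3317 0.2091 0.077 ]]
ycup low [[0.2609 0.2529 0.03  ]]
spoon bowl [[0.3744 0.0781 0.005 ]]
spoon end [[ 0.3711 -0.0734  0.005 ]]
jar [[0.6769 0.1218 0.105 ]]
mug [[ 0.5202 -0.2805  0.091 ]]
ptr y -0.04569703224481886 z 0.22935955743790015
ptr top y -0.04594669668530495 z 0.25560329330785847
mark y 0.012940987638635252 z 0.2151880417877745
turn 0 [-0.6313 -0.197  -2.4713]
turn 1 [-0.1513  0.4848  0.5899]
axle [ 0.5884 -0.1104  0.062 ]
```

Request:
arm_command(targets=[-1,0.029,-0.019,-0.009,0,0,0,-1,0.029,-0.019,-0.009,0,0,0,-1,0.029,-0.019,-0.009,0,0,0,-1,0.029,-0.019,-0.009,0,0,0,-1,0.029,-0.019,-0.009,0,0,0,-1,0.029,-0.019,-0.009,0,0,0,-1,0.029,-0.019,-0.009,0,0,0,-1,0.029,-0.019,-0.009,0,0,0,-1,0.029,-0.019,-0.009,0,0,0,-1,0.029,-0.019,-0.009,0,0,0,-1,0.029,-0.019,-0.009,0,0,0,-1,0.012,-0.031,0,0,0,0,-1,0.012,-0.031,0,0,0,0,-1,0.012,-0.031,0,0,0,0,-1,0.012,-0.031,0,0,0,0,-1,0.012,-0.031,0,0,0,0,-1,0.012,-0.031,0,0,0,0,-1,0.012,-0.031,0,0,0,0,-1,0.012,-0.031,0,0,0,0,-1,0.012,-0.031,0,0,0,0])

```text
t: 1.92
position: [0.4198, 0.0994, 0.3304]
tcp_rot: [3.087, 0.582, 0.001]
wrist_force: [0.9, -0.3, -0.9]
opening: 1.001
finger_force: 0.0
```

```bash
python3 - <<'E'
from plan import *
s,p,r=cur(); print(p,s["tcp_rot"],s["joint_positions"])
Q=tool(-.227,.5,1); print(delta(p,r,[.376,.324,.121],Q)); print(delta(p,r,[.36,.328,.2],Q))
# triangulate pointer/marker
c=bot.calibration("scene");d=bot.calibration("side")
for n,a,b in(("ptr",(316,196),(626,490)),("mark",(246,257),(587,487))):
    u=ray(c,[np.array(a)/4+[190,85]])[0];v=ray(d,[(np.array(b)-[470,290])/4+[260,120]])[0]
    k=np.linalg.lstsq(np.c_[u,-v],d["eye"]-c["eye"],rcond=None)[0]
    A=c["eye"]+k[0]*u;B=d["eye"]+k[1]*v; m=(A+B)/2; print(n,m,"gap",A-B,"machine",RM.inv().apply(m-ORG))
E
```

```text
[0.4198 0.0994 0.3304] [3.0872 0.5822 0.0006] [ 0.2325 -0.1323  0.1583  1.8611 -0.      3.0013]
(array([ 0.0409, -0.2252,  0.2094]), array([-0.1499,  0.4844,  0.5871]))
(array([ 0.0275, -0.2347,  0.1304]), array([-0.1499,  0.4844,  0.5871]))
ptr [ 0.5702 -0.0828  0.2515] gap [-0.0011 -0.0001 -0.001 ] machine [-0.0736 -0.0394  0.2515]
mark [ 0.5661 -0.0248  0.2246] gap [-0.0015 -0.0002 -0.0014] machine [-0.0747  0.0187  0.2246]
```

Request:
arm_command(targets=[-1,0,0,0.005,0,0,-0.12,-1,0,0,0.005,0,0,-0.12,-1,0,0,0.005,0,0,-0.12,-1,0,0,0.005,0,0,-0.12,-1,0,0,0.005,0,0,-0.12,-1,0,0,0.005,0,0,-0.12,-1,0,0,0.005,0,0,-0.12,-1,0,0,0.005,0,0,-0.12,-1,0,0,0.005,0,0,-0.12,-1,0,0,0.005,0,0,-0.12,-1,0,0,0.005,0,0,-0.12,-1,0,0,0.005,0,0,-0.12,-1,0,0,0.005,0,0,-0.12,-1,0,0,0.005,0,0,-0.12,-1,0,0,0.005,0,0,-0.12,-1,0,0,0.005,0,0,-0.12,-1,0,0,0.005,0,0,-0.12,-1,0,0,0.005,0,0,-0.12,-1,0,0,0.005,0,0,-0.12,-1,0,0,0.005,0,0,-0.12])

```text
t: 3.58
position: [0.4202, 0.0978, 0.23]
tcp_rot: [-0.567, -3.09, 0.0]
wrist_force: [0.1, -0.9, 0.1]
opening: 1.002
finger_force: 0.0
```

```bash
python3 - <<'E'
from plan import *
s,p,r=cur(); print(p,s["tcp_rot"],s["joint_positions"]); print(r.as_matrix())
Q=tool(-.227,.5,0); print(delta(p,r,[.360,.328,.151],Q))
E
```

```text
[0.4202 0.0978 0.23  ] [-0.5669 -3.09    0.    ] [ 0.2286 -0.1947 -0.0958  1.6697  0.      0.5915]
[[-0.9349  0.355  -0.    ]
 [ 0.355   0.9349 -0.    ]
 [ 0.     -0.     -1.    ]]
(array([0.138 , 0.1939, 0.079 ]), array([-0.034 , -0.4993, -0.1331]))
```

Request:
arm_command(targets=[-1,0.017,0.024,0.005,0,0,0,-1,0.017,0.024,0.005,0,0,0,-1,0.017,0.024,0.005,0,0,0,-1,0.017,0.024,0.005,0,0,0,-1,0.017,0.024,0.005,0,0,0,-1,0.017,0.024,0.005,0,0,0,-1,0.017,0.024,0.005,0,0,0,-1,0.017,0.024,0.005,0,0,0,-1,0,0,0,-0.007,-0.1,-0.027,-1,0,0,0,-0.007,-0.1,-0.027,-1,0,0,0,-0.007,-0.1,-0.027,-1,0,0,0,-0.007,-0.1,-0.027,-1,0,0,0,-0.007,-0.1,-0.027,-1,0,0,0,0,0,0,-1,0,0,0,0,0,0])

```text
t: 4.83
position: [0.3615, 0.3262, 0.19]
tcp_rot: [0.302, 2.628, -0.076]
wrist_force: [0.2, -0.3, 0.4]
opening: 1.0
finger_force: 0.0
```

```bash
python3 - <<'E'
from ov import *
from plan import *
s,p,r=cur(); print(p,s["tcp_rot"],s["joint_positions"])
w=bot.calibration("wrist"); im=bot.camera("wrist"); np.save("w1.npy",im)
a=cup(.4739,.3014,np.radians(167))
print([proj(w,l)[[0,-1]] for l in a])
o=draw(im,w,a,0,0,512,384,1)
cv2.imwrite("pics/w1.png",cv2.resize(o,(800,600),interpolation=cv2.INTER_CUBIC))
E
```

```text
[0.3615 0.3262 0.19  ] [ 0.3022  2.6276 -0.0763] [ 1.0011 -0.2936 -0.3245  1.3594 -0.4676  1.187 ]
[array([[269.5351, 240.0993],
       [269.5351, 240.0993]]), array([[256.7514, 185.4854],
       [256.75  , 127.288 ]]), array([[264.9506, 185.4737],
       [264.6906, 127.2749]])]
```

View pics/w1.png

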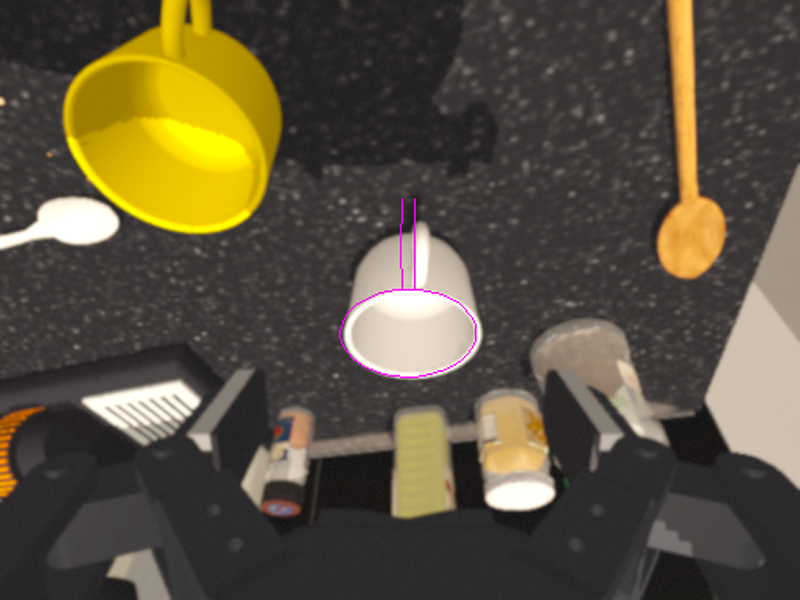

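The wrist view shows the handle centreline running from (415,288) to (423,230), to the right of the overlay. The rim is about 2 px right of the overlay.

```bash
python3 - <<'E'
from plan import *
s,p,r=cur()
w=bot.calibration("wrist")
k=1.5625
for z in(.073,.06): print(onz(w,np.array([[415,285],[420,260],[423,235]])/k,z))
b=np.array([[341.5,335],[481,333],[411,289],[411,379]])/k
P=onz(w,b,.077)[:,:2]; print(P,(P[0]+P[1])/2)
for a in(160,162):
  a=np.radians(a); u=np.array([np.cos(a),np.sin(a),0]); gp=np.array([.474,.3025,.05])+.062*u; Q=tool(a-np.pi,.5); z=Q.as_matrix()[:,2]
  t=gp+.019*z; print(np.degrees(a),t,delta(p,r,t,Q),delta(p,r,t-.08*z,Q))
E
```

```text
[[0.432  0.3159 0.073 ]
 [0.4126 0.3231 0.073 ]
 [0.3949 0.3286 0.073 ]]
[[0.4443 0.3134 0.06  ]
 [0.4238 0.3211 0.06  ]
 [0.4049 0.3269 0.06  ]]
[[0.4629 0.258 ]
 [0.4825 0.3505]
 [0.4309 0.3135]
 [0.5242 0.2926]] [0.4727 0.3043]
160.0 [0.4243 0.3206 0.0333] (array([0.0209, 0.0085, 0.1675]), array([ 0.0578, -0.0016,  0.1038])) (array([0.0208, 0.0132, 0.0876]), array([ 0.0578, -0.0016,  0.1038]))
162.0 [0.4237 0.3188 0.0333] (array([0.021 , 0.0067, 0.1674]), array([ 0.0411, -0.0016,  0.0731])) (array([0.021 , 0.01  , 0.0875]), array([ 0.0411, -0.0016,  0.0731]))
```

Request:
arm_command(targets=[-1,0.005,0.003,0.022,0,0,0,-1,0.005,0.003,0.022,0,0,0,-1,0.005,0.003,0.022,0,0,0,-1,0.006,0.003,0.022,0,0,0,-1,0,0,0,0.05,0,0.09,-1,0,0,0.02,0,0,0,-1,0,0,0.02,0,0,0,-1,0,0,0.02,0,0,0,-1,0,0,0.02,0,0,0,-1,0,0,0,0,0,0,-1,0,0,0,0,0,0])

```text
t: 5.8
position: [0.4254, 0.3186, 0.0323]
tcp_rot: [0.443, 2.611, -0.115]
wrist_force: [-0.1, 0.6, 0.6]
opening: 1.001
finger_force: 0.0
```

```bash
python3 - <<'E'
from ov import *
from plan import *
s,p,r=cur(); print(p,r.as_matrix())
print(delta(p,r,[.4246,.3195,.0333],tool(np.radians(-19),.5)))
im=bot.camera("wrist")
cv2.imwrite("pics/w2.png",im[:,:,::-1])
E
```

```text
[0.4254 0.3186 0.0323] [[-0.8292  0.3301  0.451 ]
 [ 0.2892  0.9439 -0.1593]
 [-0.4783 -0.0017 -0.8782]]
(array([ 0.0004,  0.0006, -0.0014]), array([-0.0038, -0.0013, -0.0035]))
```

View pics/w2.png

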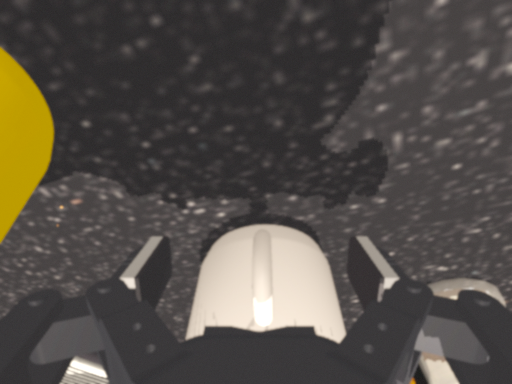

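The handle at column 262 is midway between the fingers and aligned with them, so I'll close.

Request:
arm_command(targets=[1,0,0,0,0,0,0,1,0,0,0,0,0,0,1,0,0,0,0,0,0,1,0,0,0,0,0,0,1,0,0,0,0,0,0,1,0,0,0,0,0,0,1,0,0,0,0,0,0,1,0,0,0,0,0,0,1,0,0,0,0,0,0,1,0,0,0,0,0,0,1,0,0,0,0,0,0,1,0,0,0,0,0,0])

```text
t: 6.85
position: [0.4248, 0.3198, 0.0331]
tcp_rot: [0.439, 2.609, -0.112]
wrist_force: [-3.4, 1.6, 3.8]
opening: 0.088
finger_force: 59.5
```

```bash
python3 - <<'E'
from plan import *
s,p,r=cur(); print(p,s["opening"],s["finger_force"],s["joint_positions"])
# target: cup centre moved to tray centre, cup yaw turned so tool yaw = machine yaw
gp=p-.019*r.as_matrix()[:,2]
cupc=np.array([.475,.3035,0]); 
off=R.from_euler('z',-np.arctan2(r.as_matrix()[1,2],r.as_matrix()[0,2])).apply(cupc-p); print("cup rel tcp in tool-yaw frame",off)
Q=tool(YAW,.5); off=np.array([.062-.019*np.sin(.5),0,off[2]])
tgt=T-RM.apply(off); print("tgt tcp",tgt)
up=p+[0,0,.13]; print("lift",r.inv().apply([0,0,.13]))
pre=tgt-RM.apply([.17,0,0])+[0,0,.022]; print("pre",pre)
hi=pre.copy(); hi[2]=up[2]
print("cross",delta(up,r,hi,Q)); print("down",Q.inv().apply([0,0,pre[2]-hi[2]])," in",Q.inv().apply(RM.apply([.17,0,0]))," set",Q.inv().apply([0,0,-.022]))
E
```

```text
[0.4248 0.3198 0.0331] 0.08782945221976848 59.470837562330416 [ 0.8896 -0.1305 -0.4958  1.0209 -0.4682  1.179 ]
cup rel tcp in tool-yaw frame [ 0.0527  0.001  -0.0331]
tgt tcp [0.5458 0.0135 0.0691]
lift [-0.0624  0.     -0.114 ]
pre [0.376  0.0043 0.0911]
cross (array([-0.0502, -0.3141,  0.0274]), array([-0.1856,  0.0008, -0.3399]))
down [0.0345 0.     0.0632]  in [-0.1492  0.      0.0815]  set [0.0105 0.     0.0193]
```

Request:
arm_command(targets=[1,-0.009,0,-0.0163,0,0,0,1,-0.009,0,-0.0163,0,0,0,1,-0.009,0,-0.0163,0,0,0,1,-0.009,0,-0.0163,0,0,0,1,-0.009,0,-0.0163,0,0,0,1,-0.009,0,-0.0163,0,0,0,1,-0.009,0,-0.0163,0,0,0,1,0,0,0,0,0,0])

```text
t: 7.52
position: [0.4261, 0.3201, 0.1663]
tcp_rot: [0.441, 2.607, -0.108]
wrist_force: [0.7, 1.1, -1.2]
opening: 0.085
finger_force: 58.8
```

Request:
arm_command(targets=[1,-0.0042,-0.0262,0.0023,0,0,0,1,-0.0042,-0.0262,0.0023,0,0,0,1,-0.0042,-0.0262,0.0023,0,0,0,1,-0.0042,-0.0262,0.0023,0,0,0,1,-0.0042,-0.0262,0.0023,0,0,0,1,-0.0042,-0.0262,0.0023,0,0,0,1,-0.0042,-0.0262,0.0023,0,0,0,1,-0.0042,-0.0262,0.0023,0,0,0,1,-0.0042,-0.0262,0.0023,0,0,0,1,-0.0042,-0.0262,0.0023,0,0,0,1,-0.0042,-0.0262,0.0023,0,0,0,1,-0.0042,-0.0262,0.0023,0,0,0,1,0,0,0,-0.046,0,-0.085,1,0,0,0,-0.046,0,-0.085,1,0,0,0,-0.046,0,-0.085,1,0,0,0,-0.046,0,-0.085,1,0,0,0,0,0,0,1,0,0,0,0,0,0])

```text
t: 9.02
position: [0.3922, 0.0059, 0.165]
tcp_rot: [-0.06, 2.662, 0.01]
wrist_force: [0.0, 0.3, -3.1]
opening: 0.087
finger_force: 59.4
```

```bash
python3 - <<'E'
from ov import *
from plan import *
s,p,r=cur(); print(p,s["opening"],s["finger_force"],s["joint_positions"],s["wrist_force"])
Q=tool(YAW,.5); print("to pre",delta(p,r,[.376,.0043,.0911],Q)); 
w=bot.calibration("wrist"); im=bot.camera("wrist")
# expected upright cup and machine
off=np.array([.062-.019*np.sin(.5),0,-.0331]); cc=p+RM.apply(off)
L=[l+[0,0,cc[2]] for l in cup(cc[0],cc[1],YAW+np.pi)]
o=draw(im,w,L+machine(ORG[:2],YAW,.058),0,0,512,384,1); cv2.imwrite("pics/w3.png",cv2.resize(o,(800,600),interpolation=cv2.INTER_CUBIC))
E
```

```text
[0.3922 0.0059 0.165 ] 0.08746561940426578 59.431991058145286 [ 0.0036 -0.8461 -0.7075  1.2301  0.0158 -0.0375] [ 0.0484  0.2848 -3.0594]
to pre (array([ 0.0485, -0.0006,  0.0581]), array([-0.0075, -0.0206, -0.007 ]))
```

View pics/w3.png

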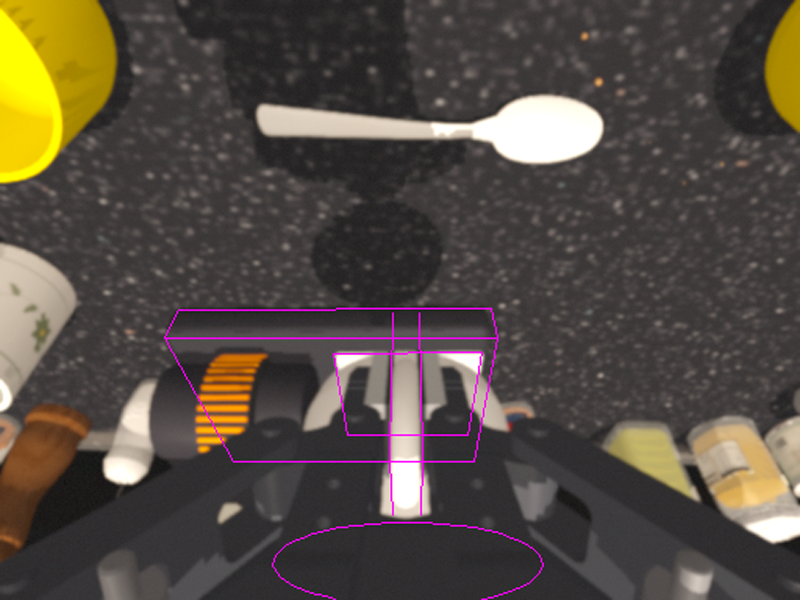

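The cup is held straight. Joint 2 is near its limit, so the approach stays farther out.

Request:
arm_command(targets=[1,-0.0088,0,0.0048,0,0,0,1,0.0038,0,0.0184,0,0,0,1,0.0038,0,0.0184,0,0,0,1,0.0038,0,0.0184,0,0,0,1,0.0038,0,0.0184,0,0,0,1,0,0,0,-0.0075,-0.0206,-0.007,1,0,0,0,0,0,0,1,0,0,0,0,0,0])

```text
t: 9.73
position: [0.423, 0.0086, 0.0939]
tcp_rot: [-0.077, 2.639, 0.02]
wrist_force: [-1.0, 0.5, -2.3]
opening: 0.093
finger_force: 59.4
```

```bash
python3 - <<'E'
from plan import *
s,p,r=cur(); print(p,s["joint_positions"][1],s["wrist_force"])
Q=tool(YAW,.5); t=np.array([.5458,.0135,.0911]); print(delta(p,r,t,Q), Q.inv().apply([0,0,-.022]))
E
```

```text
[0.423  0.0086 0.0939] -0.8049730874731187 [-1.011   0.4858 -2.2775]
(array([-0.1064, -0.0022,  0.0615]), array([0.002 , 0.0017, 0.0039])) [0.0105 0.     0.0193]
```

Request:
arm_command(targets=[1,-0.0177,-0.0004,0.0102,0,0,0,1,-0.0177,-0.0004,0.0102,0,0,0,1,-0.0177,-0.0004,0.0102,0,0,0,1,-0.0177,-0.0004,0.0102,0,0,0,1,-0.0177,-0.0004,0.0102,0,0,0,1,-0.0177,-0.0004,0.0102,0,0,0,1,0,0,0,0,0,0,1,0,0,0,0,0,0,1,0.0024,0,0.0044,0,0,0,1,0.0024,0,0.0044,0,0,0,1,0.0024,0,0.0044,0,0,0,1,0,0,0,0,0,0])

```text
t: 10.73
position: [0.5447, 0.013, 0.0751]
tcp_rot: [-0.078, 2.64, 0.02]
wrist_force: [-0.2, -0.5, -2.3]
opening: 0.085
finger_force: 59.4
```

```bash
python3 - <<'E'
from ov import *
from plan import *
s,p,r=cur(); print(p,s["wrist_force"])
Q=tool(YAW,.5); t=np.array([.5458,.0135,.0691]); print(delta(p,r,t,Q))
im=bot.camera("scene"); c=bot.calibration("scene")
L=cup(T[0],T[1],YAW+np.pi); L=[l+[0,0,p[2]-.0331] for l in L]
o=draw(im,c,L+machine(ORG[:2],YAW,.058)[-1:],170,110,330,230,5); cv2.imwrite("pics/s4.png",o)
E
```

```text
[0.5447 0.013  0.0751] [-0.2217 -0.4905 -2.2945]
(array([0.0019, 0.0004, 0.0058]), array([0.0026, 0.0007, 0.0047]))
```

View pics/s4.png

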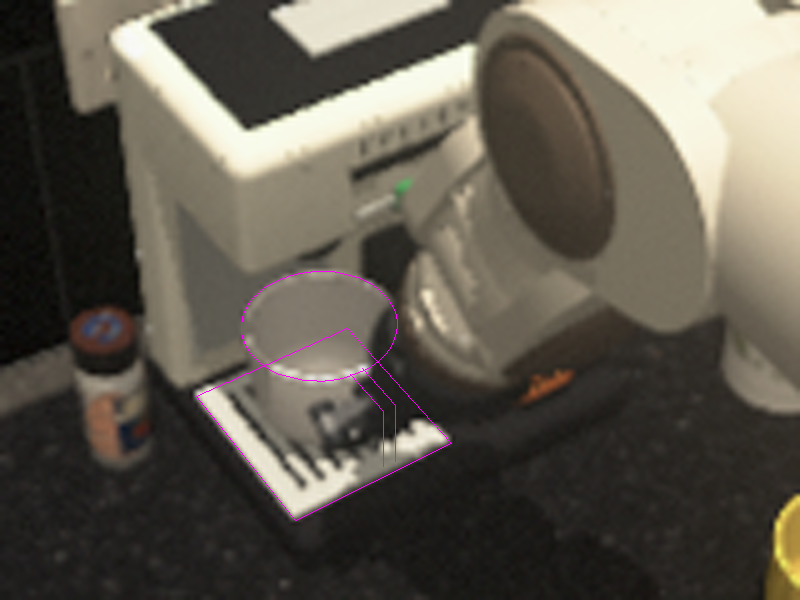

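The cup matches the predicted pose over the tray centre: the rim ellipse spans (242..398, 271..381). I'll lower it gently.

Request:
arm_command(targets=[1,0.0009,0,0.002,0,0,0,1,0.0009,0,0.002,0,0,0,1,0.0005,0,0.0009,0,0,0,1,0,0,0,0,0,0])

```text
t: 11.12
position: [0.546, 0.013, 0.0709]
tcp_rot: [-0.078, 2.639, 0.02]
wrist_force: [0.7, -0.0, -3.0]
opening: 0.086
finger_force: 59.4
```

Request:
arm_command(targets=[1,0.0005,0,0.0009,0,0,0,1,0,0,0,0,0,0,1,0.0005,0,0.0009,0,0,0,1,0,0,0,0,0,0])

```text
t: 11.45
position: [0.5462, 0.013, 0.0691]
tcp_rot: [-0.078, 2.638, 0.02]
wrist_force: [1.1, 0.7, -2.6]
opening: 0.09
finger_force: 59.5
```

Request:
arm_command(targets=[1,0.0005,0,0.0009,0,0,0,1,0,0,0,0,0,0])

```text
t: 11.62
position: [0.5466, 0.0131, 0.069]
tcp_rot: [-0.078, 2.637, 0.02]
wrist_force: [-2.6, -0.8, 2.8]
opening: 0.087
finger_force: 60.4
```

Request:
arm_command(targets=[1,0.0005,0,0.0009,0,0,0,1,0,0,0,0,0,0])

```text
t: 11.78
position: [0.5471, 0.0131, 0.0689]
tcp_rot: [-0.078, 2.635, 0.02]
wrist_force: [-5.2, 0.3, 8.1]
opening: 0.088
finger_force: 61.4
```

Request:
arm_command(targets=[0.3,0,0,0,0,0,0,0.1,0,0,0,0,0,0,-0.1,0,0,0,0,0,0,-0.1,0,0,0,0,0,0,-0.1,0,0,0,0,0,0,-0.1,0,0,0,0,0,0,-0.1,0,0,-0.015,0,0,0,-0.1,0,0,-0.02,0,0,0,-0.1,0,0,-0.025,0,0,0,-0.1,0,0,-0.025,0,0,0,-0.1,0,0,-0.025,0,0,0,-0.1,0,0,-0.02,0,0,0,1,0,0,0,0,0,0])

```text
t: 12.87
position: [0.4841, 0.0093, 0.1859]
tcp_rot: [-0.078, 2.632, 0.02]
wrist_force: [0.6, -0.3, 1.0]
opening: 0.425
finger_force: 0.0
```

```bash
python3 - <<'E'
from ov import *
from plan import *
s,p,r=cur(); print(p,s["opening"],s["wrist_force"],s["joint_positions"])
w=bot.calibration("wrist"); im=bot.camera("wrist"); np.save("w5.npy",im)
L=cup(T[0],T[1],YAW+np.pi); L=[l+[0,0,.036] for l in L]
# wheel rings
t=np.radians(np.arange(-60,121,5)); 
for y in(-.0865,-.0495): L.append(np.array([mw([-.057-.042*np.sin(a),y,.062+.042*np.cos(a)]) for a in t]))
o=draw(im,w,L+machine(ORG[:2],YAW,.058)[-3:],0,0,512,384,1); cv2.imwrite("pics/w5.png",cv2.resize(o,(800,600),interpolation=cv2.INTER_CUBIC))
a=np.radians(35); rim=mw([-.057-.042*np.sin(a),-.068,.062+.042*np.cos(a)]); print("rim",rim)
E
```

```text
[0.4841 0.0093 0.1859] 0.42512711323462843 [ 0.6148 -0.3008  0.9808] [ 0.0034 -0.6125 -0.5719  1.1035  0.0269 -0.0491]
rim [ 0.5643 -0.1117  0.0964]
```

View pics/w5.png

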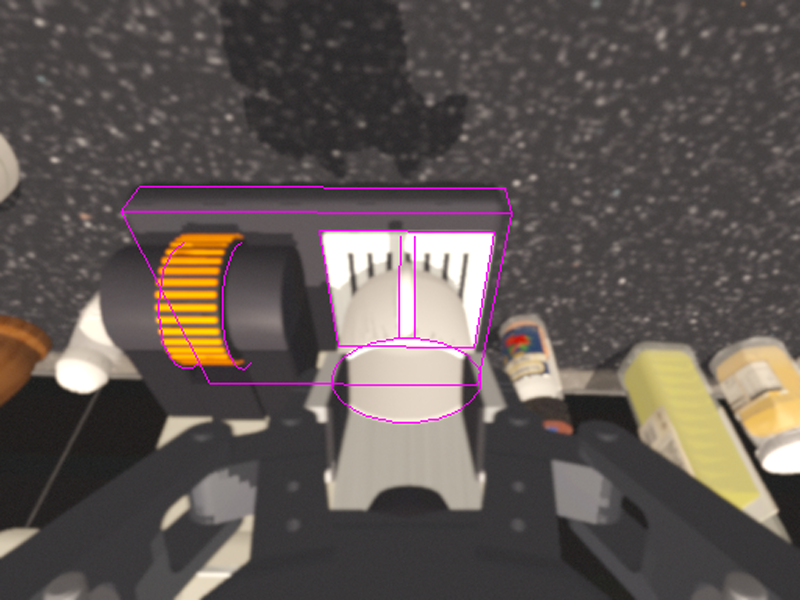

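The cup stands upright on the tray centre, with its rim and handle on the overlay. The wheel's orange ribs (157..243) agree with the modelled wheel. Now I'll position for the wheel.

```bash
python3 - <<'E'
from plan import *
s,p,r=cur()
a=np.radians(35); rim=mw([-.057-.042*np.sin(a),-.0685,.062+.042*np.cos(a)]); Q=tool(YAW,a); M=Q.as_matrix()
h=rim-.018*M[:,0]-.015*M[:,2]; print(rim,h); print(delta(p,r,h,Q)); 
E
```

```text
[ 0.5644 -0.1122  0.0964] [ 0.5705 -0.1119  0.119 ]
(array([-0.0377, -0.1261,  0.0948]), array([ 0.0027, -0.1043,  0.0049]))
```

Request:
arm_command(targets=[1,0,-0.0252,0,0,0,0,1,0,-0.0252,0,0,0,0,1,0,-0.0252,0,0,0,0,1,0,-0.0252,0,0,0,0,1,0,-0.0252,0,0,0,0,1,0,0,0,0.0027,-0.104,0.005,1,0.002,0,0.025,0,0,0,1,0.002,0,0.025,0,0,0,1,0,0,0,0,0,0])

```text
t: 13.67
position: [0.515, -0.1147, 0.1312]
tcp_rot: [-0.066, 2.541, 0.024]
wrist_force: [-0.5, -0.1, -1.0]
opening: -0.003
finger_force: 0.0
```

```bash
python3 - <<'E'
from plan import *
s,p,r=cur(); print(p,s["wrist_force"],s["opening"])
a=np.radians(35); rim=mw([-.057-.042*np.sin(a),-.0685,.062+.042*np.cos(a)]); Q=tool(YAW,a); M=Q.as_matrix()
h=rim-.016*M[:,0]-.010*M[:,2]; print(delta(p,r,h,Q)); 
E
```

```text
[ 0.515  -0.1147  0.1312] [-0.476  -0.051  -0.9625] -0.003340782534367865
(array([-0.037 , -0.0002,  0.0465]), array([ 0.0019, -0.0109, -0.0021]))
```

Request:
arm_command(targets=[1,-0.0185,0,0.01,0,-0.011,0,1,-0.0185,0,0.012,0,0,0,1,0,0,0.0125,0,0,0,1,0,0,0.012,0,0,0,1,0,0,0.0,0,0,0,1,0,0,0.007,0,0,0,1,0,0,0.006,0,0,0,1,0,0,0,0,0,0])

```text
t: 14.33
position: [0.5807, -0.1115, 0.1094]
tcp_rot: [-0.068, 2.525, 0.022]
wrist_force: [-0.7, 0.3, -0.2]
opening: -0.001
finger_force: 0.0
```

Request:
arm_command(targets=[1,0.004,0,0,0,0,0,1,0.004,0,0,0,0,0,1,0.004,0,0,0,0,0,1,0.004,0,0,0,0,0])

```text
t: 14.67
position: [0.5674, -0.1124, 0.1012]
tcp_rot: [-0.068, 2.523, 0.022]
wrist_force: [0.2, -0.3, 0.8]
opening: -0.0
finger_force: 0.2
```

```bash
python3 - <<'E'
from plan import *
s,p,r=cur(); print(p,r.inv().apply(s["wrist_force"]))
a=np.radians(35); rim=mw([-.057-.042*np.sin(a),-.0685,.062+.042*np.cos(a)]); Q=tool(YAW,a); print("tip rel rim",Q.inv().apply(p-rim),delta(p,r,p,Q)[1])
im=bot.camera("scene"); m=(im[...,0].astype(int)-im[...,1:].max(2)>60); m[:,:220]=0; m[150:]=0
print("red",m.sum(),np.argwhere(m).mean(0))
E
```

```text
[ 0.5674 -0.1124  0.1012] [-0.6687 -0.3302 -0.5658]
tip rel rim [-0.0052 -0.0003 -0.0022] [-0.      0.0069 -0.0002]
red 96 [ 61.3333 439.4167]
```

Request:
arm_command(targets=[1,-0.013,0,0,0,0,0,1,0,0,0.005,0,0,0,1,0,0,0,0,0,0])

```text
t: 14.97
position: [0.5818, -0.1117, 0.1047]
tcp_rot: [-0.068, 2.522, 0.021]
wrist_force: [0.5, -1.6, 2.7]
opening: 0.002
finger_force: 1.3
```

Request:
arm_command(targets=[1,0.004,0,0,0,0,0,1,0.004,0,0,0,0,0,1,0.004,0,0,0,0,0,1,0.004,0,0,0,0,0,1,0.004,0,0,0,0,0])

```text
t: 15.38
position: [0.5645, -0.1127, 0.0929]
tcp_rot: [-0.067, 2.523, 0.021]
wrist_force: [-2.9, -2.2, 4.1]
opening: -0.006
finger_force: 2.6
```

```bash
cat > chk.py <<'E'
from plan import *
s,p,r=cur(); print(p,"F tool",r.inv().apply(s["wrist_force"]),s["t"])
a=np.radians(35); rim=mw([-.057-.042*np.sin(a),-.0685,.062+.042*np.cos(a)]); Q=tool(YAW,a); print("tip rel rim",Q.inv().apply(p-rim),delta(p,r,p,Q)[1])
for n in("scene","side","wrist"):
    im=bot.camera(n).astype(int); np.save(n+"_n.npy",im.astype(np.uint8)); c=bot.calibration(n)
    g=proj(c,[mw([-.07,0.01*k,.245]) for k in(-5,4)]); x0,y0=np.floor(g.min(0)-14).astype(int).clip(0); x1,y1=np.ceil(g.max(0)+14).astype(int).clip(0)
    S=im[y0:y1,x0:x1]
    if S.size==0: continue
    R_=(S[...,0]-S[...,1:].max(2)>60)&(S[...,1]<90); G_=(S[...,1]-S[...,0]>35)&(S[...,1]-S[...,2]>25)
    for nm,m,z in(("red",R_,.253),("green",G_,.2246)):
        if m.sum()<3: print(n,nm,m.sum()); continue
        v,u=np.argwhere(m).mean(0)+[y0,x0]
        d=ray(c,[[u,v]])[0]; ex=RM.apply([1,0,0]); o=c["eye"]-ORG; q=RM.inv().apply(o+d*((-.074-o@ex)/(d@ex))); print(n,nm,m.sum(),(u,v),"machine",q)
E
python3 chk.py
```

```text
[ 0.5645 -0.1127  0.0929] F tool [ 0.0987 -2.0663 -5.091 ] 15.3833
tip rel rim [ 0.002  -0.0005  0.0029] [-0.0004  0.0067 -0.0003]
scene red 16 (np.float64(263.6875), np.float64(136.1875)) machine [-0.074  -0.0218  0.2509]
scene green 13 (np.float64(250.84615384615384), np.float64(148.07692307692307)) machine [-0.074   0.0199  0.2277]
side red 17 (np.float64(296.5882352941176), np.float64(168.52941176470588)) machine [-0.074  -0.0264  0.2501]
side green 15 (np.float64(288.73333333333335), np.float64(168.6)) machine [-0.074   0.0221  0.2257]
```

Request:
arm_command(targets=[1,0.004,0,0,0,0,0,1,0.004,0,0,0,0,0,1,0.004,0,0,0,0,0,1,0.004,0,0,0,0,0,1,0,0,-0.012,0,0,0,1,-0.018,0,0,0,0,0,1,-0.018,0,0,0,0,0,1,0,0,0.012,0,0,0,1,0,0,0,0,0,0])

```text
t: 16.28
position: [0.5814, -0.1112, 0.1031]
tcp_rot: [-0.068, 2.525, 0.023]
wrist_force: [-0.9, -2.1, 2.3]
opening: 0.001
finger_force: 1.8
```

```bash
python3 chk.py
```

```text
[ 0.5814 -0.1112  0.1031] F tool [-0.4698 -2.0561 -2.4959] 16.2833
tip rel rim [-0.0178  0.0001  0.0043] [ 0.001   0.0051 -0.    ]
scene red 18 (np.float64(259.55555555555554), np.float64(137.77777777777777)) machine [-0.074  -0.0082  0.2513]
scene green 13 (np.float64(250.84615384615384), np.float64(148.07692307692307)) machine [-0.074   0.0199  0.2277]
side red 23 (np.float64(294.2608695652174), np.float64(165.52173913043478)) machine [-0.074  -0.0114  0.2517]
side green 15 (np.float64(288.73333333333335), np.float64(168.6)) machine [-0.074   0.0221  0.2257]
```

Request:
arm_command(targets=[1,0.004,0,0,0,0,0,1,0.004,0,0,0,0,0,1,0.004,0,0,0,0,0,1,0.004,0,0,0,0,0,1,0.004,0,0,0,0,0,1,0.004,0,0,0,0,0,1,0.004,0,0,0,0,0,1,0.004,0,0,0,0,0,1,0,0,-0.014,0,0,0,1,-0.016,0,0,0,0,0,1,-0.016,0,0,0,0,0,1,0,0,0,0,0,0])

```text
t: 17.43
position: [0.5747, -0.112, 0.1176]
tcp_rot: [-0.068, 2.521, 0.021]
wrist_force: [0.8, 0.4, 0.7]
opening: -0.004
finger_force: 0.0
```

```bash
python3 chk.py; python3 - <<'E'
from h import *
a=np.load("scene_n.npy");b=np.load("side_n.npy")
r=lambda im,x,y:cv2.resize(im[y:y+40,x:x+40,::-1],(400,400),interpolation=cv2.INTER_CUBIC)
o=np.hstack([r(a,235,115),r(b,270,145)]); cv2.imwrite("pics/p1.png",o)
E
```

```text
[ 0.5747 -0.112   0.1176] F tool [-1.0451  0.3486 -0.1042] 17.4333
tip rel rim [-0.0206 -0.0004 -0.0115] [-0.      0.0088  0.0005]
scene red 18 (np.float64(253.55555555555554), np.float64(139.77777777777777)) machine [-0.074   0.0114  0.253 ]
scene green 14 (np.float64(250.78571428571428), np.float64(148.14285714285714)) machine [-0.074   0.0201  0.2275]
side red 23 (np.float64(290.5652173913044), np.float64(161.6086956521739)) machine [-0.074   0.0128  0.2518]
side green 13 (np.float64(288.53846153846155), np.float64(168.76923076923077)) machine [-0.074   0.0233  0.2246]
```

View pics/p1.png

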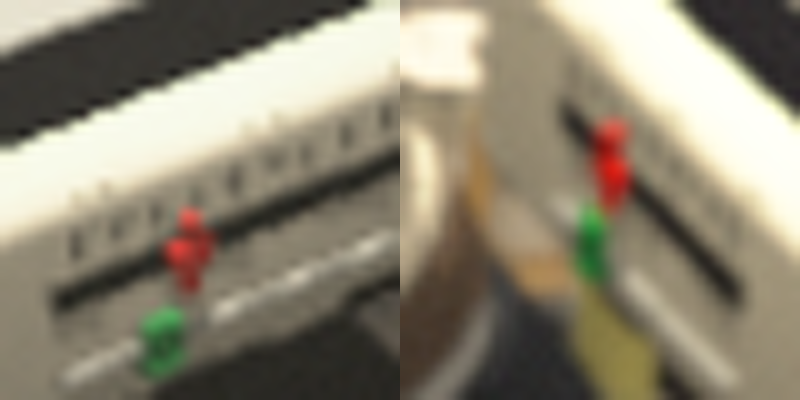

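The pointer's lower tip is at crop (188,290) in the scene view, against the clip at (165,340). In the side view it is at (612,205) against (591,245). That leaves about 9 mm to the left.

Request:
arm_command(targets=[1,0.012,0,0,0,0,0,1,0,0,0.0145,0,0,0,1,0,0,0,0,0,0,1,0.004,0,0,0,0,0,1,0.004,0,0,0,0,0,1,0.004,0,0,0,0,0,1,0,0,0,0,0,0,1,0,0,-0.015,0,0,0,1,0,0,0,0,0,0])

```text
t: 18.33
position: [0.5524, -0.1131, 0.1032]
tcp_rot: [-0.068, 2.523, 0.022]
wrist_force: [-0.2, 0.4, 0.7]
opening: 0.002
finger_force: 0.0
```

```bash
cat >> chk.py <<'E'
print("-- triangulated, weighted centroids")
c=bot.calibration("scene");d=bot.calibration("side")
def cen(n,ch):
    im=np.load(n+"_n.npy").astype(float); cc=bot.calibration(n); g=proj(cc,[mw([-.07,0.01*k,.24]) for k in(-5,4)]); x0,y0=np.floor(g.min(0)-14).astype(int); x1,y1=np.ceil(g.max(0)+14).astype(int)
    S=im[y0:y1,x0:x1]; w=(S[...,0]-S[...,1:].max(2)-40).clip(0)*(S[...,1]<100) if ch==0 else (S[...,1]-S[...,[0,2]].max(2)-10).clip(0)
    v,u=np.mgrid[y0:y1,x0:x1]; return np.array([(u*w).sum(),(v*w).sum()])/w.sum()
for ch in(0,1):
    u=ray(c,[cen("scene",ch)])[0];v=ray(d,[cen("side",ch)])[0]
    k=np.linalg.lstsq(np.c_[u,-v],d["eye"]-c["eye"],rcond=None)[0]
    A=c["eye"]+k[0]*u;B=d["eye"]+k[1]*v; print("red" if ch==0 else "green",RM.inv().apply((A+B)/2-ORG),"gap",A-B)
E
python3 chk.py
```

```text
[ 0.5524 -0.1131  0.1032] F tool [-0.2592  0.3744 -0.728 ] 18.3333
tip rel rim [ 0.0059 -0.0003 -0.0124] [-0.      0.0069 -0.0003]
scene red 20 (np.float64(251.2), np.float64(140.45)) machine [-0.074  0.019  0.254]
scene green 10 (np.float64(250.8), np.float64(148.7)) machine [-0.074   0.02    0.2255]
side red 23 (np.float64(289.4347826086956), np.float64(160.3913043478261)) machine [-0.074   0.0204  0.2519]
side green 13 (np.float64(288.61538461538464), np.float64(168.92307692307693)) machine [-0.074   0.0227  0.2244]
-- triangulated, weighted centroids
red [-0.0738  0.0189  0.2535] gap [0.0011 0.0001 0.0011]
green [-0.0745  0.0205  0.2253] gap [0.0002 0.     0.0002]
```

```bash
python3 - <<'E'
from plan import *
c=bot.calibration("scene");d=bot.calibration("side")
def cen(im,cc,ch,th):
    im=im.astype(float); g=proj(cc,[mw([-.07,0.01*k,.24]) for k in(-5,4)]); x0,y0=np.floor(g.min(0)-14).astype(int); x1,y1=np.ceil(g.max(0)+14).astype(int)
    S=im[y0:y1,x0:x1]; w=(S[...,0]-S[...,1]-th).clip(0)*(S[...,1]-S[...,2]<35) if ch==0 else (S[...,1]-S[...,0]-th).clip(0)*(S[...,2]<S[...,1])*(S[...,0]<120)
    v,u=np.mgrid[y0:y1,x0:x1]; return np.array([(u*w).sum(),(v*w).sum()])/w.sum()
for tag,A,B in(("init","scene.npy","side.npy"),("now","scene_n.npy","side_n.npy")):
  A,B=np.load(A),np.load(B)
  for ch in(0,1):
   for th in(15,30,50):
    a,b=cen(A,c,ch,th),cen(B,d,ch,th)
    u=ray(c,[a])[0];v=ray(d,[b])[0]
    k=np.linalg.lstsq(np.c_[u,-v],d["eye"]-c["eye"],rcond=None)[0]
    m=(c["eye"]+k[0]*u+d["eye"]+k[1]*v)/2; print(tag,"rg"[ch],th,a,b,RM.inv().apply(m-ORG))
E
```

```text
init r 15 [268.5554 133.0467] [296.5478 168.7306] [-0.0777 -0.036   0.2563]
init r 30 [268.5562 132.9625] [298.4767 169.1283] [-0.0739 -0.0381  0.2545]
init r 50 [268.4588 132.8338] [298.4948 169.1047] [-0.0737 -0.0381  0.2546]
init g 15 [250.8212 148.2364] [288.7016 168.5081] [-0.0747  0.0202  0.2273]
init g 30 [250.8994 147.6792] [288.6635 168.2654] [-0.0748  0.0198  0.2287]
init g 50 [251.0361 146.6265] [288.6944 167.6319] [-0.0747  0.0191  0.2314]
now r 15 [251.2087 140.2392] [288.2634 160.484 ] [-0.0764  0.0195  0.2541]
now r 30 [251.1408 140.2126] [289.5979 159.9254] [-0.074   0.019   0.2543]
now r 50 [251.0834 140.0185] [289.6113 160.    ] [-0.0737  0.0188  0.2544]
now g 15 [250.6987 148.8215] [288.7581 169.0097] [-0.0745  0.0205  0.2254]
now g 30 [250.6126 148.6545] [288.6418 168.9761] [-0.0745  0.0207  0.2257]
now g 50 [250.     147.1875] [288.7624 168.8713] [-0.0728  0.0206  0.2274]
```

Request:
arm_command(targets=[1,-0.007,0,0,0,0,0,1,0,0,0.0152,0,0,0,1,0,0,0,0,0,0,1,0.002,0,0,0,0,0,1,0,0,0,0,0,0,1,0,0,-0.015,0,0,0,1,0,0,0,0,0,0])

```text
t: 19.07
position: [0.5579, -0.1129, 0.1067]
tcp_rot: [-0.068, 2.522, 0.021]
wrist_force: [0.5, 0.4, 0.7]
opening: 0.003
finger_force: 0.0
```

```bash
python3 chk.py | tail -3
```

```text
-- triangulated, weighted centroids
red [-0.0741  0.0212  0.2545] gap [0.0008 0.0001 0.0008]
green [-0.0748  0.0203  0.2256] gap [0.0003 0.     0.0003]
```

Request:
arm_command(targets=[1,0,0,-0.025,0,0,0,1,0,0,-0.025,0,0,0,1,0,0,-0.025,0,0,0,1,0,0,-0.025,0,0,0,1,0,0,0,0,0,0,1,0,0,0,0,0,0])

```text
t: 19.72
position: [0.5002, -0.1163, 0.1877]
tcp_rot: [-0.067, 2.522, 0.021]
wrist_force: [0.4, 0.0, -0.2]
opening: -0.0
finger_force: 0.0
```

```bash
python3 chk.py | tail -3; python3 - <<'E'
from ov import *
from plan import *
im=bot.camera("scene"); c=bot.calibration("scene")
g=cv2.cvtColor(im,cv2.COLOR_RGB2GRAY).astype(float); gm=np.hypot(cv2.Sobel(g,6,1,0),cv2.Sobel(g,6,0,1))
t=np.linspace(0,2*np.pi,80)
best=max(((cv2.remap(gm.astype(np.float32),*[a.astype(np.float32) for a in proj(c,np.c_[T[0]+dx+.046*np.cos(t),T[1]+dy+.046*np.sin(t),0*t+.113]).T.reshape(2,-1,1)],1).mean(),dx,dy) for dx in np.arange(-.016,.017,.002) for dy in np.arange(-.016,.017,.002)))
print("cup rim offset from tray centre",best)
E
```

```text
-- triangulated, weighted centroids
red [-0.0739  0.0208  0.2543] gap [0.0014 0.0002 0.0014]
green [-0.0748  0.0203  0.2257] gap [0.0004 0.     0.0004]
cup rim offset from tray centre (np.float32(210.72673), np.float64(0.0), np.float64(-0.002))
```

The pointer is within about 0.5 mm of the marker, and the cup is within about 2 mm of the tray centre.

```bash
python3 -c "
from rig import bot
print(bot.job_done())"
```

```text
the job is handed in; nothing more can be done
None
```

The job is handed in: the white cup stands upright and released about 2 mm from the drip tray's centre, and the red pointer is about 0.5 mm from the green marker, both measured from the camera images.

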